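Tare the stall's scale with its dish on

ROBOT

A 7-joint arm with a two-finger parallel gripper is mounted at the origin on a cart in front of the work surface, level with it; the furniture and walls round the work are solid. World frame = base frame: x ahead of the robot, y to its left, z up, the work surface at z = 0. Lengths are in m, angles in rad, forces in N, time in s.
With the tool pointing down it reaches from about 0.4 to 0.875 m from the base axis. Payload 19.3 kg.
Tool frame: the origin (TCP) lies at the very end of the fingers, on their centre line; the grasp point (between the pads) lies 19 mm behind it; z points along the fingers, y is the line along which they close (so a half turn about z gives the same grasp; the last joint's range is limited). The gripper opens to 85 mm and grips with 20 to 120 N. Pads are 22 mm wide; open, the fingers measure 114 mm over their backs; the gripper's body (76 mm by 85 mm) begins 54 mm behind the grasp point. The pads swing forward as they close: fully open they stand 13 mm farther back than shut.
Start: joints at [-1.251, 0.521, -0.036, 1.599, 0.021, 1.021, -0.113], TCP at [0.238, 0.578, 0.196] pointing down, gripper open.
Joint ranges: [-2.91, 2.91], [-0.3, 2.13], [-1.5, 1.42], [0.17, 2.43], [-1.26, 4.41], [0.16, 1.93], [-2.52, 2.52]. Speed limits (rad/s): [1.89, 1.89, 2.39, 2.39, 3.01, 3.01, 3.01].

INTERFACE

Orientations are given as [roll, pitch, yaw] about the fixed x, y, z axes, in that order (R = Rz(yaw) Ry(pitch) Rx(roll)).
In Python, from workcell import bot gives the robot as it stands.
- The arm moves only by the shell command python3 -m crank 'ROWS' [FORCE]. ROWS is a JSON object of lists of equal length, an entry for each row: "travel": the shift along the world's x, y, z in cm, a list of three; "turn": the turn, a rotation vector about the world's x, y, z in degrees, a list of three; "gripper": the closure, from 0 (fully open) to 1 (shut). A call has exactly 5 rows; each row is the pose to reach, as a shift and turn from the pose commanded when the call began; what a row does not reach only later rows make up. A row lasts 1/10 s, in which the tool goes at most 50 mm and 8.59 degrees, less where a joint would pass 70% of its speed; a pose out of reach is approached as far as the arm can. A call with a gripper value outside its range is refused whole. The fingers move at their own pace and stop on an object; FORCE is the grip in N (left out, the last holds). Time passes only in rows, so rows that repeat a pose let the fingers close, or fill a call up. It gives the time, the measured TCP pose, the force, the opening and the grip force at its end, in the units of the state.
- bot.observe(): the state, without advancing time (a new reading comes with each control period).
- bot.grab_frame(name): name is "side" or "top"; returns a dict with "pixels" (420x560x3 uint8, red, green, blue), "fx", "fy", "cx", "cy" (pixels), "extrinsics" (4x4, takes a point from world to camera coordinates). Camera axes: x right, y down, z forward; pixel columns grow to the right and rows downward; lengths in m; the calibration is good to about 2 mm. A picture is of the moment at which its call begins. There is no depth.
- bot.job_done(): hands the job in; it is judged then, once.
The state is a dict: "clock": time; "qpos": joint angles; "qd": joint speeds; "joint_efforts": joint torques, N m; "position": TCP position; "tool_rot": TCP orientation; "force": force on the tool from outside, world axes, zero at the start; "moment": the same for the moment, N m; "grip_width": finger opening in m; "finger_force": force on a finger pad.
Only numpy, scipy, OpenCV 4.12 (cv2) and the standard library are available. Lean on these libraries where they do the work, as an engineer would, in place of code of your own. Each camera call takes 0.05 s, during which the arm holds its last target. There are 200 camera calls.

TASK

Get the stall's scale ready to weigh the next stone in its metal dish: with the fingertips press the round power key, then press lightly on the middle of the dish so that the pan gives and, let go, comes freely up again, and then, with nothing touching the dish, press the wide tare key. Press each only lightly and let it spring back; leave the small square unit key between the two alone, do not pick up or shift the scale or the dish, and leave the stones beside it where they are.

Things in the scene. Friction and masses are not known exactly. Their poses are not given: they have to be found in the camera images.
- scale: Grey bench scale, 246 mm deep (x), 212 mm wide (y), about 2.2 kg, loose on rubber feet. Origin: centre of its underside, on the table; z up; +x from the key console (front) to the weighing pan (back), +y left. Console: x -122 to -32 mm, sloping from 36 mm high in front to 49 mm at the pan, with a display and three keys in a row: round power (left), small square unit (middle), wide tare (right).
- power_key_top (a point): Centre of the top face of the round power key (25 mm across, marked with a broken ring and a stroke), 8 mm over the console, at x -97, y +66 mm of the scale.
- power_key (a joint): Travel of the power key in m: 0 up, 0.0035 fully down. Its cap is 8 mm proud of the console, sinks 3.5 mm square to the console and springs back; it starts to move at 1 N and is fully down at 4.5 N.
- mode_key_top (a point): Centre of the top face of the small square unit key (14 x 14 mm), in the middle between the other two, at y = 0 of the scale; not to be pressed.
- mode_key (a joint): Travel of the square unit key in m: 0 up, 0.0035 fully down. Same spring as the others.
- tare_key_top (a point): Centre of the top face of the wide tare key (42 mm wide along the scale's y, 22 mm deep, marked with two arrows pointing at a bar), 8 mm over the console, at x -97, y -62 mm of the scale.
- tare_key (a joint): Travel of the tare key in m: 0 up, 0.0035 fully down. Its cap is 8 mm proud of the console, sinks 3.5 mm square to the console and springs back; it starts to move at 1 N and is fully down at 4.5 N.
- pan_centre (a point): Centre of the top of the square steel pan plate (134 x 134 mm), 60 mm above the scale's underside and 45 mm behind (+x of) its origin.
- pan (a joint): Travel of the sprung pan in m, straight down: 0 at the top with the empty dish on it, 0.005 at the lower stop. With the dish on, it starts to give at 2 to 3 N and reaches the stop at about 9 N; more than 15 N overloads it.
- dish: Loose round aluminium weighing dish standing on the pan: 126 mm across the rim, 22 mm high, flat floor 86 mm across and 3 mm thick, 0.08 to 0.17 kg. Origin: centre of its underside, on the pan; z up. So its floor is 3 mm and its rim 22 mm above the origin.
- garnet: Loose dark red garnet crystal, 40 mm, on the table beside the scale. Origin: centre of its underside.
- fluorite: Loose dark green cluster of fluorite cubes, 33 x 49 x 35 mm, on the table beside the scale. Origin: centre of its underside.
- barite: Loose brown bladed barite rose, 49 x 70 x 34 mm, on the table beside the scale. Origin: centre of its underside.
Things that resemble listed ones, but are neither listed nor needed, are in the scene too. Several things have the shape of the dish; the one meant has the colours described above.

How it is judged:
On the way, in this order (a step that is already met when the one before it is completed fails the run):
1. the fingers press the round power key down (value of joint power_key above 0.0022 m and contact force between the fingers and power_key above 0.5 N), for 0.05 s.
2. the power key is let go and back up (value of joint power_key below 0.001 m and contact force between the arm and power_key below 0.2 N), for 0.05 s.
3. the fingers press the middle of the dish so that the pan gives by more than 0.8 mm (value of joint pan above 0.0008 m and contact force between the fingers and dish above 1 N and horizontal distance between the grasp point and dish below 0.035 m), for 0.05 s.
4. the dish is let go and the pan is back at the top (value of joint pan below 0.0005 m and contact force between the arm and dish below 0.2 N), for 0.1 s.
5. the fingers press the wide tare key down while nothing but the pan touches the dish (value of joint tare_key above 0.0022 m and contact force between the fingers and tare_key above 0.5 N and value of joint pan below 0.0005 m), for 0.05 s.
At the end, for the whole second after the job is handed in: All three keys are up again (within 1 mm), the pan is up (within 0.5 mm) with the dish standing level on it within 22 mm of the pan's centre, the scale stands within 15 mm and the three stones within 12 mm of where they stood, and everything is at rest (value of joint each of power_key, mode_key, tare_key below 0.001 m and value of joint pan below 0.0005 m and horizontal distance between dish and pan_centre below 0.022 m and angle between dish's own z axis and vertical below 0.06 rad and z of dish in the frame of scale between 0.053 and 0.0635 m and distance of scale from where it was at the start of the episode below 0.015 m and linear speed of each of scale, dish below 0.01 m/s and distance of each of garnet, fluorite, barite from where it was at the start of the episode below 0.012 m); the robot touches nothing.
It fails at once if the square unit key is pressed (value of joint mode_key above 0.0015 m).
It fails at once if the dish is pressed with more than 15 N, or the scale with its keys with more than 25 N (contact force between the arm and dish above 15 N or contact force between the arm and scale above 25 N).
It fails at once if the tare key is pressed while the dish is touched or the power key is down (value of joint tare_key above 0.0015 m and (contact force between the arm and dish above 0.3 N or value of joint power_key above 0.0015 m)).
It fails at once if the dish or the scale is lifted, tipped or shifted (z of dish in the frame of scale above 0.066 m or angle between dish's own z axis and vertical above 0.15 rad or height (world z) of scale above 0.006 m or angle between scale's own z axis and vertical above 0.06 rad or distance of scale from where it was at the start of the episode above 0.02 m).
It fails at once if a stone beside the scale is shifted or lifted by more than 15 mm (distance of any of garnet, fluorite, barite from where it was at the start of the episode above 0.015 m).
It also fails if it takes over 48 s, if anything falls off the work surface, if the arm or the gripper's body presses on something with over 40 N, if the wrist force passes 120 N, or if a joint passes its speed limit or range.

## Working session

There is one attempt and no reset: what is moved stays moved. The work goes in short steps, Python scripts to look and compute and a shell command to move; the robot and the scene stay as the last step left them, time stands still between calls to the robot, and variables do not carry over. Pictures are saved under pics/ and viewed, at most 10 in all, crops included, and the job is handed in when it is done.

```bash
ls; mkdir -p pics; python3 - <<'E'
from workcell import bot
import cv2,numpy as np
np.set_printoptions(precision=4,suppress=True)
for n in("top","side"):
    f=bot.grab_frame(n); cv2.imwrite(f"pics/{n}0.png",f["pixels"][:,:,::-1]); print(n,f["fx"],f["fy"],f["cx"],f["cy"]);print(np.array(f["extrinsics"]))
print(bot.observe())
E
```

```text
pics
top 383.1530222025228 383.1530222025228 278.3501990542043 209.94316023940394
[[ 0.0162 -0.9998  0.0107  0.0225]
 [-0.9911 -0.0175 -0.1318  0.5524]
 [ 0.132  -0.0085 -0.9912  0.8725]
 [ 0.      0.      0.      1.    ]]
side 513.8516813539778 513.8516813539778 278.04653181621535 203.12615186470939
[[ 0.9958 -0.0883  0.0239 -0.5457]
 [-0.0092 -0.3559 -0.9345  0.0887]
 [ 0.091   0.9303 -0.3552  0.9795]
 [ 0.      0.      0.      1.    ]]
{'clock': 0.1, 'qpos': array([-1.2512,  0.5219, -0.0363,  1.5999,  0.0212,  1.0211, -0.1128]), 'qd': array([-0.0013, -0.0015,  0.0004, -0.003 , -0.0008, -0.0004, -0.0001]), 'joint_efforts': array([  0.0039, -92.8489,   1.9845, -37.0536,   0.0182,   0.0056,
         0.    ]), 'position': array([0.2374, 0.5778, 0.1952]), 'tool_rot': array([-3.1406,  0.0001,  2.7518]), 'force': array([ 0.4406,  0.342 , -0.0445]), 'moment': array([-0.0009, -0.0727,  0.0048]), 'finger_force': 0.0, 'grip_width': 0.08553820151657131}
```

View pics/top0.png

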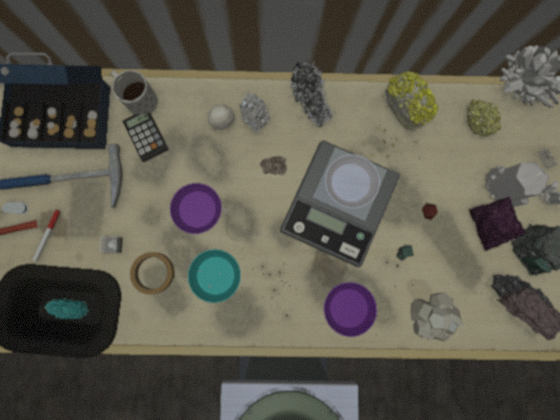

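View pics/side0.png

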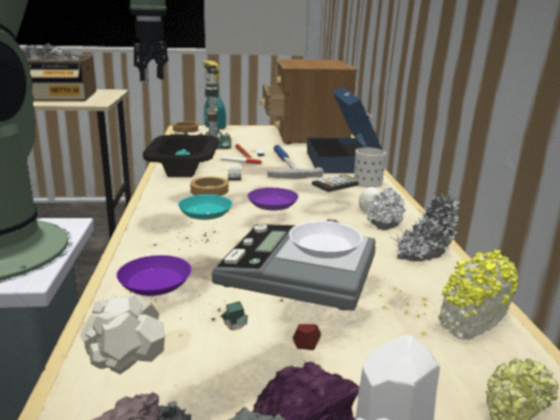

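The scale is at top (340,203), side (297,262). Its keys in the top view are power (299,228), unit (325,239) and tare (351,250). The aluminium dish is at top (352,180), side (326,238).

Possible confusions for the dish are the purple bowls (196,208) and (350,309), the teal bowl (214,276) and the wooden ring (152,272). The calculator (145,136) could be taken for the keys. I choose the silver dish on the grey scale and will check it in one crop.

```bash
python3 - <<'E'
import cv2,numpy as np
t=cv2.imread("pics/top0.png")[135:270,270:405]; s=cv2.imread("pics/side0.png")[215:305,210:382]
t=cv2.resize(t,(400,400),interpolation=cv2.INTER_CUBIC); s=cv2.resize(s,(400,209),interpolation=cv2.INTER_CUBIC)
s=cv2.copyMakeBorder(s,0,191,0,0,cv2.BORDER_CONSTANT)
cv2.imwrite("pics/crop0.png",np.hstack([t,s]))
for n,(x0,y0,x1,y1) in dict(top=(280,215,372,262),side=(218,222,285,270)).items():
    g=cv2.cvtColor(cv2.imread(f"pics/{n}0.png"),cv2.COLOR_BGR2GRAY)[y0:y1,x0:x1]
    for th in (130,150,170):
        c,l,st,ce=cv2.connectedComponentsWithStats((g>th).astype(np.uint8))
        print(n,th,[(np.round(ce[i]+[x0,y0],1).tolist(),st[i].tolist()) for i in range(1,c) if st[i,4]>12])
E
```

```text
top 130 [([298.6, 226.8], [14, 7, 10, 10, 74]), ([324.4, 238.5], [42, 21, 6, 6, 23]), ([303.3, 246.5], [19, 29, 10, 6, 30]), ([349.1, 249.8], [60, 28, 19, 14, 133]), ([369.1, 255.8], [85, 30, 7, 17, 62]), ([294.9, 257.1], [0, 36, 32, 11, 255])]
top 150 [([297.9, 225.4], [15, 8, 8, 8, 23]), ([347.4, 248.0], [61, 29, 17, 9, 46])]
top 170 []
side 130 [([235.9, 237.1], [0, 0, 67, 41, 1187]), ([270.6, 240.7], [40, 10, 26, 19, 248]), ([247.7, 240.5], [26, 16, 8, 6, 34]), ([280.7, 252.7], [57, 21, 10, 16, 97]), ([255.0, 260.5], [34, 37, 7, 4, 21]), ([276.5, 265.2], [49, 37, 18, 11, 93])]
side 150 [([235.4, 236.9], [0, 0, 67, 39, 1141]), ([270.7, 240.4], [42, 10, 23, 18, 185]), ([247.5, 240.4], [26, 17, 8, 4, 28]), ([281.2, 252.8], [58, 22, 9, 15, 78])]
side 170 [([234.8, 236.5], [0, 0, 67, 38, 1065]), ([247.6, 240.1], [26, 17, 8, 3, 19]), ([281.5, 252.7], [59, 23, 8, 13, 63])]
```

View pics/crop0.png

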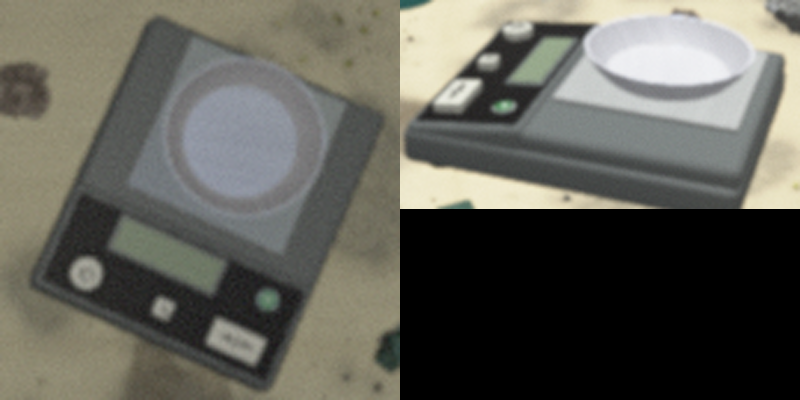

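The crop confirms the choice: silver dish on the grey scale, round power key with its ring, small square unit key, wide tare key. The green spot at crop (267,299) is only a lamp. Next I triangulate from both views.

```bash
cat > h.py <<'E'
import numpy as np,cv2
from workcell import bot
np.set_printoptions(precision=4,suppress=True)
def cam(n):
    f=bot.grab_frame(n); return np.array([[f["fx"],0,f["cx"]],[0,f["fy"],f["cy"]],[0,0,1]])@np.array(f["extrinsics"])[:3],f["pixels"]
def tri(P,Q,a,b):
    X=cv2.triangulatePoints(P,Q,np.array(a,float).reshape(2,1),np.array(b,float).reshape(2,1)); return (X[:3]/X[3]).ravel()
def proj(P,X):
    x=P@np.append(X,1); return x[:2]/x[2]
def onz(P,a,z):
    A=np.column_stack([P[:,0],P[:,1],-np.array([a[0],a[1],1.])]); return np.append(np.linalg.solve(A,-P[:,2]*z-P[:,3])[:2],z)
E
python3 - <<'E'
from h import *
P,_=cam("top");Q,_=cam("side")
pts=dict(power=([298.8,226.6],[260.1,227.3]),mode=([324.6,238.6],[247.5,240.6]),tare=([349.4,249.9],[234.8,253.8]),rim=([352.5,180.3],[325.9,236.8]))
W={}
for k,(a,b) in pts.items():
    W[k]=X=tri(P,Q,a,b); print(k,X,"resid",proj(P,X)-a,proj(Q,X)-b)
zk=.036+.0036+.008
S=np.array([[-.097,.066],[-.097,0],[-.097,-.062]])
T=np.array([onz(P,pts[k][0],zk)[:2] for k in("power","mode","tare")]); print("top@z",T)
c=S.mean(0);d=T.mean(0);H=(S-c).T@(T-d);y=np.arctan2(H[0,1]-H[1,0],H[0,0]+H[1,1])
R=np.array([[np.cos(y),-np.sin(y)],[np.sin(y),np.cos(y)]]);o=d-R@c
print("yaw",np.degrees(y),"origin",o,"fit",S@R.T+o-T,"pan",o+R@[.045,0],"rim top@82mm",onz(P,pts['rim'][0],.082),"floor@63",onz(P,[350.8,181.3],.063))
ob=bot.observe();print(ob['position'],ob['tool_rot'],ob['clock'])
E
```

```text
power [ 0.5111 -0.0164  0.0462] resid [-0.0185  0.4864] [ 0.3255 -0.0284]
mode [ 0.4846 -0.0767  0.0464] resid [-0.0071  0.3105] [ 0.2204 -0.0141]
tare [ 0.4604 -0.1339  0.0486] resid [ 0.0013 -0.1532] [-0.1151  0.0046]
rim [ 0.6168 -0.1362  0.0791] resid [-0.0421  0.3773] [ 0.2773 -0.0537]
top@z [[ 0.5122 -0.0164]
 [ 0.4852 -0.0766]
 [ 0.4601 -0.1341]]
yaw -23.875613487999434 origin [ 0.574  -0.1162] fit [[-0.0002 -0.0002]
 [ 0.     -0.0003]
 [ 0.0001  0.0005]] pan [ 0.6151 -0.1344] rim top@82mm [ 0.6171 -0.1358  0.082 ] floor@63 [ 0.6187 -0.1357  0.063 ]
[0.2375 0.5779 0.1954] [-3.1409  0.0001  2.7518] 0.2
```

Heights agree with the text (keys 46–49 mm against 47.6, rim 79 against 82) and the key fit residual is under 0.6 mm. The targets are:
- power (0.512, -0.016)
- tare (0.460, -0.134)
- dish (0.617, -0.135)

The tool yaw is already lined up with the scale. I close the gripper and travel at height.

```bash
python3 -m crank '{"travel":[[1.8,-3.9,0],[3.6,-7.8,0],[5.4,-11.7,0],[7.2,-15.6,0],[9.0,-19.5,0]],"turn":[[0,0,0],[0,0,0],[0,0,0],[0,0,0],[0,0,0]],"gripper":[1,1,1,1,1]}' 20
python3 -m crank '{"travel":[[1.8,-3.9,0],[3.6,-7.8,0],[5.4,-11.7,0],[7.2,-15.6,0],[9.0,-19.5,0]],"turn":[[0,0,0],[0,0,0],[0,0,0],[0,0,0],[0,0,0]],"gripper":[1,1,1,1,1]}'
```

```text
clock: 0.7
position: [0.3279, 0.3814, 0.1957]
tool_rot: [-3.142, 0.0, 2.752]
force: [1.7, 1.2, -0.2]
grip_width: 0.0123
finger_force: 0.0
clock: 1.2
position: [0.418, 0.1864, 0.1958]
tool_rot: [3.141, 0.0, 2.752]
force: [1.0, 0.0, -0.4]
grip_width: -0.0
finger_force: 0.0
```

```bash
python3 -m crank '{"travel":[[2.0,-4.2,0],[4.0,-8.4,0],[6.0,-12.6,-2],[8.0,-16.8,-4],[9.4,-20.3,-6]],"turn":[[0,0,0],[0,0,0],[0,0,0],[0,0,0],[0,0,0]],"gripper":[1,1,1,1,1]}'
python3 -m crank '{"travel":[[0,0,-2],[0,0,-4],[0,0,-6],[0,0,-7],[0,0,-7]],"turn":[[0,0,0],[0,0,0],[0,0,0],[0,0,0],[0,0,0]],"gripper":[1,1,1,1,1]}'
python3 - <<'E'
from h import *
for n in("top","side"):
    P,im=cam(n);o=bot.observe();u=proj(P,o['position']).round().astype(int);print(n,u,o['position'],o['force'])
    c=im[max(0,u[1]-70):u[1]+70,u[0]-80:u[0]+80][:,:,::-1]; c=cv2.resize(c,(400,350),interpolation=cv2.INTER_CUBIC)
    A=c if n=="top" else np.hstack([A,c])
cv2.imwrite("pics/a1.png",A)
E
```

```text
clock: 1.7
position: [0.5124, -0.0172, 0.1351]
tool_rot: [3.142, 0.001, 2.751]
force: [1.1, 0.6, 1.0]
grip_width: 0.0004
finger_force: 0.0
clock: 2.2
position: [0.5108, -0.0149, 0.0648]
tool_rot: [-3.141, -0.002, 2.752]
force: [-0.2, 0.7, -0.3]
grip_width: 0.0001
finger_force: 0.0
top [299 226] [ 0.5114 -0.0149  0.0657] [-0.4666  0.1362  0.6626]
side [261 217] [ 0.5118 -0.0149  0.0662] [ 0.2031 -0.0301 -0.0998]
```

View pics/a1.png

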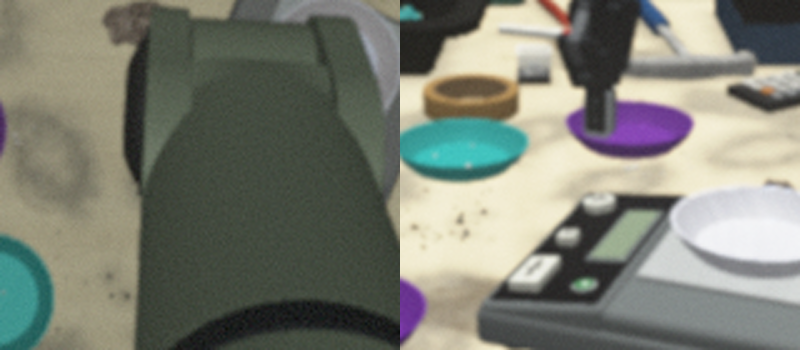

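The top view is blocked by the arm. In the side view the fingertip shows at about (260,201), where the reported TCP should project to (261,217), so it looks higher than reported. I'll check this with a difference against the first picture.

```bash
python3 - <<'E'
from h import *
P,im=cam("side");o=bot.observe();print(o['position'],o['qpos'],proj(P,o['position']))
cv2.imwrite("pics/side2.png",im[:,:,::-1])
d=cv2.absdiff(im[:,:,::-1],cv2.imread("pics/side0.png")).max(2)
m=(cv2.GaussianBlur(d,(3,3),0)>25)
for v in range(170,235,3): 
    c=np.flatnonzero(m[v,225:300])+225; print(v,c.min() if len(c) else 0,c.max() if len(c) else 0,len(c),end=" | ")
A=cv2.resize(im[140:250,190:336][:,:,::-1],(780,588),interpolation=cv2.INTER_CUBIC);cv2.imwrite("pics/c2.png",A)
for z in(.05,.065,.08,.095,.11): print(z,proj(P,[.511,-.015,z]))
E
```

```text
[ 0.512  -0.0149  0.0665] [-0.1905  0.5403  0.1388  2.0094 -0.1266  0.5989  1.2144] [260.9487 217.247 ]
170 245 273 29 | 173 246 272 27 | 176 247 270 24 | 179 248 269 22 | 182 250 268 19 | 185 254 268 15 | 188 254 267 14 | 191 255 267 13 | 194 255 267 13 | 197 255 267 13 | 200 256 265 10 | 203 0 0 0 | 206 0 0 0 | 209 0 0 0 | 212 0 0 0 | 215 0 0 0 | 218 0 0 0 | 221 0 0 0 | 224 0 0 0 | 227 0 0 0 | 230 0 0 0 | 233 0 0 0 | 0.05 [260.3322 225.1657]
0.065 [260.4227 218.0011]
0.08 [260.5141 210.7589]
0.095 [260.6066 203.4379]
0.11 [260.7001 196.0366]
```

View pics/c2.png

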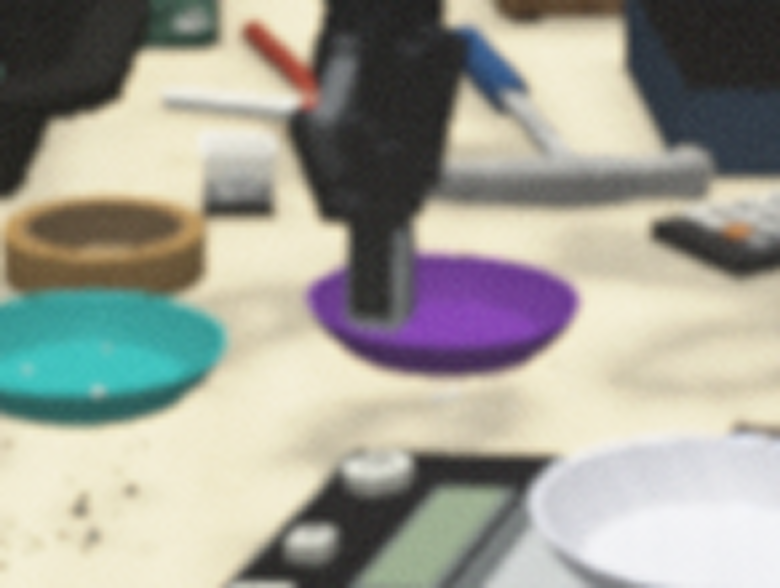

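The side view shows the finger ending cleanly at about (260,201) and the power key at (260,227). The tip is therefore roughly 30 mm above where the state puts it, assuming its y is right. I go down in small guarded steps and compare force against image.

```bash
cat >> h.py <<'E'
def tip(tag=None):
    P,im=cam("side");b=im[:,:,::-1];o=bot.observe()
    m=cv2.GaussianBlur(cv2.absdiff(b,cv2.imread("pics/side0.png")).max(2),(3,3),0)>25
    u,v=proj(P,o['position']);u=int(u);r=np.flatnonzero(m[:,u-4:u+5].sum(1)>5)
    print("tip row",r.max(),"cols at -4:",np.flatnonzero(m[r.max()-4,u-40:u+40])[[0,-1]]+u-40,"expected",u,round(v,1),o['position'],o['force'],o['clock'])
    if tag: cv2.imwrite(f"pics/{tag}.png",cv2.resize(b[150:270,200:360],(640,480),interpolation=cv2.INTER_CUBIC))
E
python3 -m crank '{"travel":[[0,0,-0.3],[0,0,-0.6],[0,0,-0.9],[0,0,-1.2],[0,0,-1.2]],"turn":[[0,0,0],[0,0,0],[0,0,0],[0,0,0],[0,0,0]],"gripper":[1,1,1,1,1]}'
python3 -c "from h import *;tip()"
```

```text
clock: 2.85
position: [0.5113, -0.0149, 0.0533]
tool_rot: [-3.141, -0.001, 2.752]
force: [-0.3, 0.2, -0.7]
grip_width: 0.0002
finger_force: 0.0
tip row 207 cols at -4: [255 266] expected 260 223.5 [ 0.5114 -0.0149  0.0535] [0.3126 0.0119 0.0526] 2.9
```

```bash
python3 -m crank '{"travel":[[0,0,-0.1],[0,0,-0.2],[0,0,-0.3],[0,0,-0.4],[0,0,-0.5]],"turn":[[0,0,0],[0,0,0],[0,0,0],[0,0,0],[0,0,0]],"gripper":[1,1,1,1,1]}'
python3 -m crank '{"travel":[[0,0,-0.1],[0,0,-0.2],[0,0,-0.25],[0,0,-0.25],[0,0,-0.25]],"turn":[[0,0,0],[0,0,0],[0,0,0],[0,0,0],[0,0,0]],"gripper":[1,1,1,1,1]}'
python3 -c "from h import *;tip('d1')"
```

```text
clock: 3.4
position: [0.5115, -0.0149, 0.0486]
tool_rot: [-3.142, -0.0, 2.752]
force: [0.5, 0.1, 0.2]
grip_width: -0.0002
finger_force: 0.0
clock: 3.9
position: [0.5115, -0.0149, 0.0462]
tool_rot: [3.142, 0.0, 2.752]
force: [0.4, -0.4, 0.5]
grip_width: -0.0002
finger_force: 0.0
tip row 211 cols at -4: [254 266] expected 260 226.9 [ 0.5115 -0.0149  0.0462] [0.2686 0.1256 0.1403] 3.95
```

View pics/d1.png

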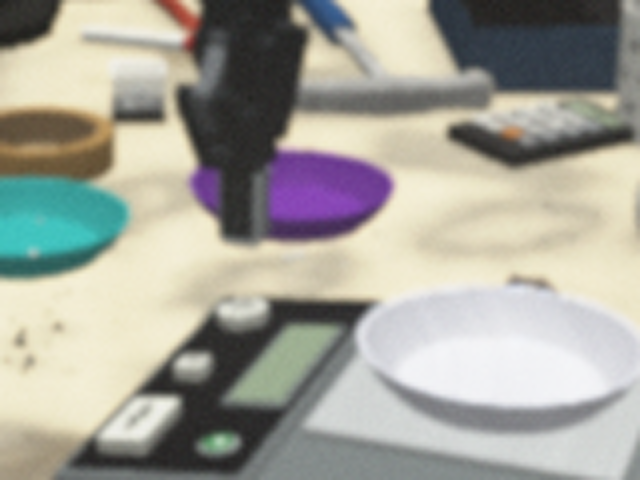

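The tip ends at about (260,210) and the key is at (260.7,228). The reported z is already below the key top with no force, so the fingers really do end about 30 mm short along z. I keep descending guarded until contact, with the image as the check.

```bash
python3 -m crank '{"travel":[[0,0,-0.5],[0,0,-1.0],[0,0,-1.5],[0,0,-2.0],[0,0,-2.2]],"turn":[[0,0,0],[0,0,0],[0,0,0],[0,0,0],[0,0,0]],"gripper":[1,1,1,1,1]}'
python3 -c "from h import *;tip()"
python3 -m crank '{"travel":[[0,0,-0.1],[0,0,-0.2],[0,0,-0.3],[0,0,-0.3],[0,0,-0.3]],"turn":[[0,0,0],[0,0,0],[0,0,0],[0,0,0],[0,0,0]],"gripper":[1,1,1,1,1]}'
python3 -c "from h import *;tip()"
```

```text
clock: 4.45
position: [0.5112, -0.0149, 0.0235]
tool_rot: [-3.141, -0.001, 2.752]
force: [0.1, -0.5, 0.1]
grip_width: 0.0
finger_force: 0.0
tip row 222 cols at -4: [254 266] expected 260 237.6 [ 0.5112 -0.0149  0.0235] [-0.6704 -0.111  -0.0423] 4.5
clock: 5.0
position: [0.5115, -0.0149, 0.0213]
tool_rot: [3.142, 0.0, 2.752]
force: [0.1, 0.9, 0.3]
grip_width: 0.0002
finger_force: 0.0
tip row 223 cols at -4: [254 267] expected 260 238.7 [ 0.5115 -0.0149  0.0212] [ 0.5629  0.2876 -0.3285] 5.05
```

```bash
python3 -m crank '{"travel":[[0,0,-0.1],[0,0,-0.2],[0,0,-0.3],[0,0,-0.4],[0,0,-0.4]],"turn":[[0,0,0],[0,0,0],[0,0,0],[0,0,0],[0,0,0]],"gripper":[1,1,1,1,1]}'
python3 -m crank '{"travel":[[0,0,-0.05],[0,0,-0.1],[0,0,-0.15],[0,0,-0.2],[0,0,-0.2]],"turn":[[0,0,0],[0,0,0],[0,0,0],[0,0,0],[0,0,0]],"gripper":[1,1,1,1,1]}'
python3 -c "from h import *;tip('d2')"
```

```text
clock: 5.55
position: [0.5114, -0.0149, 0.017]
tool_rot: [-3.141, -0.0, 2.752]
force: [0.0, 0.3, 0.3]
grip_width: -0.0001
finger_force: 0.0
clock: 6.05
position: [0.5115, -0.0149, 0.0151]
tool_rot: [-3.141, -0.0, 2.752]
force: [-0.1, 0.5, -0.6]
grip_width: 0.0001
finger_force: 0.0
tip row 226 cols at -4: [254 267] expected 260 241.5 [ 0.5115 -0.0149  0.0152] [ 0.7021 -0.0023 -0.2242] 6.1
```

View pics/d2.png

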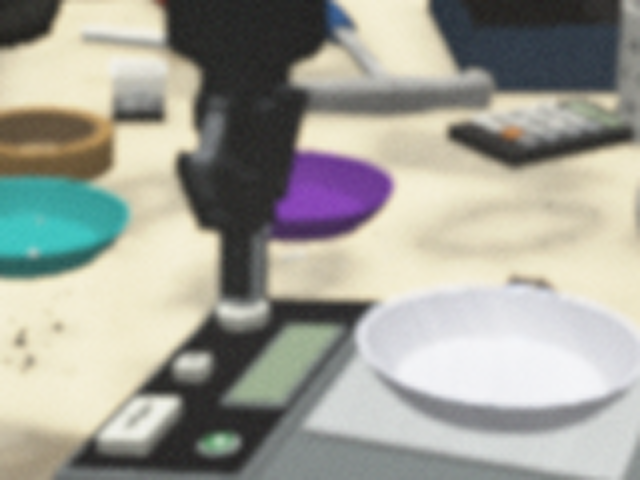

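The finger stands right over the power key at crop (243,305) and is about to touch. I continue in half-millimetre rows.

```bash
python3 -m crank '{"travel":[[0,0,-0.05],[0,0,-0.1],[0,0,-0.15],[0,0,-0.2],[0,0,-0.2]],"turn":[[0,0,0],[0,0,0],[0,0,0],[0,0,0],[0,0,0]],"gripper":[1,1,1,1,1]}'
python3 -c "from h import *;tip()"
```

```text
clock: 6.6
position: [0.5116, -0.0149, 0.0132]
tool_rot: [-3.142, 0.0, 2.752]
force: [0.3, 0.0, 1.3]
grip_width: 0.0
finger_force: 0.7
tip row 227 cols at -4: [254 267] expected 260 242.4 [ 0.5116 -0.0149  0.0132] [-0.0303 -0.0294  0.1791] 6.65
```

```bash
python3 -m crank '{"travel":[[0,0,-0.05],[0,0,-0.1],[0,0,-0.1],[0,0,-0.1],[0,0,-0.1]],"turn":[[0,0,0],[0,0,0],[0,0,0],[0,0,0],[0,0,0]],"gripper":[1,1,1,1,1]}'
python3 -m crank '{"travel":[[0,0,-0.05],[0,0,-0.1],[0,0,-0.1],[0,0,-0.1],[0,0,-0.1]],"turn":[[0,0,0],[0,0,0],[0,0,0],[0,0,0],[0,0,0]],"gripper":[1,1,1,1,1]}'
python3 -c "from h import *;tip()"
```

```text
clock: 7.15
position: [0.5116, -0.015, 0.0122]
tool_rot: [3.142, 0.0, 2.752]
force: [1.3, -1.3, 2.1]
grip_width: 0.0
finger_force: 1.2
clock: 7.65
position: [0.5116, -0.0149, 0.0112]
tool_rot: [3.142, 0.0, 2.752]
force: [1.6, -0.8, 3.0]
grip_width: 0.0001
finger_force: 1.6
tip row 230 cols at -4: [254 266] expected 260 243.3 [ 0.5116 -0.0149  0.0112] [ 0.6099 -0.5298  4.2341] 7.7
```

```bash
python3 -m crank '{"travel":[[0,0,-0.05],[0,0,-0.1],[0,0,-0.1],[0,0,-0.1],[0,0,-0.1]],"turn":[[0,0,0],[0,0,0],[0,0,0],[0,0,0],[0,0,0]],"gripper":[1,1,1,1,1]}'
python3 -m crank '{"travel":[[0,0,-0.05],[0,0,-0.05],[0,0,-0.05],[0,0,-0.05],[0,0,-0.05]],"turn":[[0,0,0],[0,0,0],[0,0,0],[0,0,0],[0,0,0]],"gripper":[1,1,1,1,1]}'
python3 -c "
from h import *
for i in range(4): o=bot.observe();print(o['force'],o['finger_force']);cam('side')"
```

```text
clock: 8.2
position: [0.5116, -0.0149, 0.0102]
tool_rot: [3.142, 0.0, 2.752]
force: [3.1, -1.7, 5.3]
grip_width: 0.0001
finger_force: 2.1
clock: 8.7
position: [0.5117, -0.0149, 0.0099]
tool_rot: [3.141, 0.0, 2.752]
force: [1.6, -1.3, 9.8]
grip_width: -0.0001
finger_force: 4.8
[ 1.5636 -1.2946  9.8048] 4.757008720189333
[ 2.0138 -1.0504  9.0707] 4.75699670612812
[ 1.5509 -0.3465  8.783 ] 4.75648233667016
[ 2.4806 -1.7071  9.3899] 4.756450820714235
```

The key bottomed at 9 N. I release it and move over the dish, keeping well above the rim. The offset puts the dish floor at a reported z of about 0.027.

```bash
python3 -m crank '{"travel":[[0,0,0.5],[0,0,2],[0,0,4],[0,0,7],[0,0,8]],"turn":[[0,0,0],[0,0,0],[0,0,0],[0,0,0],[0,0,0]],"gripper":[1,1,1,1,1]}'
python3 -m crank '{"travel":[[2.6,-3,0],[5.2,-6,0],[7.8,-9,0],[10.5,-12.1,0],[10.5,-12.1,0]],"turn":[[0,0,0],[0,0,0],[0,0,0],[0,0,0],[0,0,0]],"gripper":[1,1,1,1,1]}'
python3 -m crank '{"travel":[[0,0,-1.5],[0,0,-3],[0,0,-4],[0,0,-4.5],[0,0,-4.5]],"turn":[[0,0,0],[0,0,0],[0,0,0],[0,0,0],[0,0,0]],"gripper":[1,1,1,1,1]}'
python3 -c "from h import *;tip('e1')"
```

```text
clock: 9.4
position: [0.5118, -0.0148, 0.0917]
tool_rot: [3.141, 0.001, 2.752]
force: [0.3, -0.1, -0.1]
grip_width: 0.0001
finger_force: 0.0
clock: 9.9
position: [0.6178, -0.1405, 0.0888]
tool_rot: [-3.14, 0.001, 2.748]
force: [-1.5, 0.5, -0.4]
grip_width: -0.0002
finger_force: 0.0
clock: 10.4
position: [0.6159, -0.1354, 0.0438]
tool_rot: [-3.141, -0.001, 2.752]
force: [-0.3, 0.4, -0.2]
grip_width: 0.0003
finger_force: 0.0
tip row 238 cols at -4: [318 332] expected 324 254.7 [ 0.6164 -0.1356  0.0445] [-0.4533  0.0919  0.524 ] 10.45
```

View pics/e1.png

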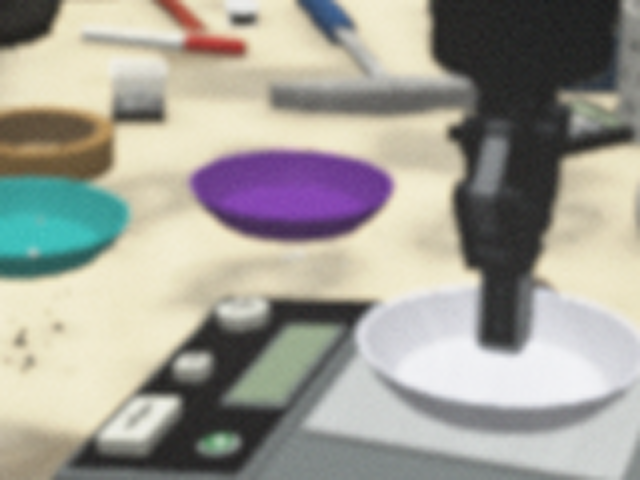

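The tip is inside the dish at crop (502,348), above the middle of the floor at (500,370), and the power key is back up. I descend guarded.

```bash
python3 -m crank '{"travel":[[0,0,-0.4],[0,0,-0.8],[0,0,-1.1],[0,0,-1.2],[0,0,-1.2]],"turn":[[0,0,0],[0,0,0],[0,0,0],[0,0,0],[0,0,0]],"gripper":[1,1,1,1,1]}'
python3 -m crank '{"travel":[[0,0,-0.05],[0,0,-0.1],[0,0,-0.15],[0,0,-0.2],[0,0,-0.2]],"turn":[[0,0,0],[0,0,0],[0,0,0],[0,0,0],[0,0,0]],"gripper":[1,1,1,1,1]}'
python3 -m crank '{"travel":[[0,0,-0.05],[0,0,-0.1],[0,0,-0.15],[0,0,-0.15],[0,0,-0.15]],"turn":[[0,0,0],[0,0,0],[0,0,0],[0,0,0],[0,0,0]],"gripper":[1,1,1,1,1]}'
```

```text
clock: 10.95
position: [0.6164, -0.1359, 0.0326]
tool_rot: [-3.142, -0.0, 2.752]
force: [-0.4, 0.6, 0.1]
grip_width: -0.0001
finger_force: 0.0
clock: 11.45
position: [0.6165, -0.1359, 0.0307]
tool_rot: [-3.142, -0.0, 2.752]
force: [0.3, -0.2, -1.0]
grip_width: -0.0001
finger_force: 0.0
clock: 11.95
position: [0.6165, -0.1359, 0.0292]
tool_rot: [-3.142, -0.0, 2.752]
force: [-0.4, -0.7, -0.4]
grip_width: -0.0001
finger_force: 0.0
```

```bash
python3 -m crank '{"travel":[[0,0,-0.05],[0,0,-0.1],[0,0,-0.1],[0,0,-0.1],[0,0,-0.1]],"turn":[[0,0,0],[0,0,0],[0,0,0],[0,0,0],[0,0,0]],"gripper":[1,1,1,1,1]}'
python3 -m crank '{"travel":[[0,0,-0.05],[0,0,-0.1],[0,0,-0.1],[0,0,-0.1],[0,0,-0.1]],"turn":[[0,0,0],[0,0,0],[0,0,0],[0,0,0],[0,0,0]],"gripper":[1,1,1,1,1]}'
```

```text
clock: 12.45
position: [0.6165, -0.1359, 0.0282]
tool_rot: [-3.142, -0.0, 2.752]
force: [-0.3, 0.6, -0.4]
grip_width: -0.0002
finger_force: 0.0
clock: 12.95
position: [0.6166, -0.1359, 0.0273]
tool_rot: [3.142, 0.0, 2.752]
force: [-1.0, 0.8, 2.1]
grip_width: 0.0001
finger_force: 1.4
```

```bash
python3 -m crank '{"travel":[[0,0,-0.05],[0,0,-0.1],[0,0,-0.1],[0,0,-0.1],[0,0,-0.1]],"turn":[[0,0,0],[0,0,0],[0,0,0],[0,0,0],[0,0,0]],"gripper":[1,1,1,1,1]}'
python3 -m crank '{"travel":[[0,0,-0.05],[0,0,-0.1],[0,0,-0.1],[0,0,-0.1],[0,0,-0.1]],"turn":[[0,0,0],[0,0,0],[0,0,0],[0,0,0],[0,0,0]],"gripper":[1,1,1,1,1]}'
```

```text
clock: 13.45
position: [0.6165, -0.1359, 0.0262]
tool_rot: [3.142, 0.0, 2.752]
force: [-0.7, -0.5, 4.5]
grip_width: 0.0
finger_force: 2.0
clock: 13.95
position: [0.6166, -0.1359, 0.0252]
tool_rot: [-3.142, 0.0, 2.752]
force: [-1.4, 0.2, 5.4]
grip_width: -0.0002
finger_force: 2.6
```

The pan gave about 2 mm at 5 N, with no overload. I lift clear and move over the tare key.

```bash
python3 -m crank '{"travel":[[0,0,0.3],[0,0,1.5],[0,0,4],[0,0,6.5],[0,0,6.5]],"turn":[[0,0,0],[0,0,0],[0,0,0],[0,0,0],[0,0,0]],"gripper":[1,1,1,1,1]}'
python3 -m crank '{"travel":[[-4,0,0],[-8,0.1,0],[-12,0.1,0],[-15.6,0.2,0],[-15.6,0.2,0]],"turn":[[0,0,0],[0,0,0],[0,0,0],[0,0,0],[0,0,0]],"gripper":[1,1,1,1,1]}'
python3 -m crank '{"travel":[[0,0,-2],[0,0,-4],[0,0,-5.5],[0,0,-6.3],[0,0,-6.3]],"turn":[[0,0,0],[0,0,0],[0,0,0],[0,0,0],[0,0,0]],"gripper":[1,1,1,1,1]}'
python3 -c "from h import *;tip('f1')"
```

```text
clock: 14.45
position: [0.6182, -0.1364, 0.094]
tool_rot: [3.14, 0.005, 2.752]
force: [0.5, -0.0, 0.5]
grip_width: 0.0001
finger_force: 0.0
clock: 14.95
position: [0.4561, -0.1341, 0.0905]
tool_rot: [-3.141, -0.003, 2.75]
force: [0.6, 0.3, 1.1]
grip_width: 0.0001
finger_force: 0.0
clock: 15.45
position: [0.4602, -0.1338, 0.0266]
tool_rot: [-3.141, -0.001, 2.752]
force: [0.6, 0.8, -0.5]
grip_width: 0.0002
finger_force: 0.0
tip row 248 cols at -4: [227 240] expected 234 264.9 [ 0.4605 -0.1339  0.0272] [-0.0992 -0.032  -0.0132] 15.5
```

View pics/f1.png

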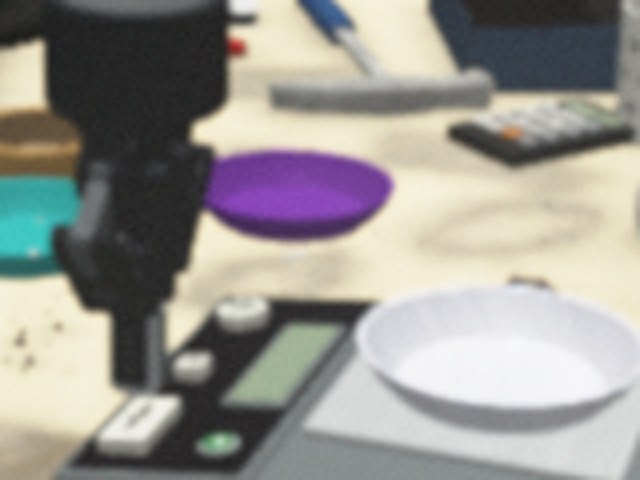

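The tip at crop (138,387) is above the tare key centre at (139,420), the unit key at (193,365) is clear, and the dish is free and unmoved. I press tare.

```bash
python3 -m crank '{"travel":[[0,0,-0.4],[0,0,-0.8],[0,0,-1.0],[0,0,-1.1],[0,0,-1.1]],"turn":[[0,0,0],[0,0,0],[0,0,0],[0,0,0],[0,0,0]],"gripper":[1,1,1,1,1]}'
python3 -m crank '{"travel":[[0,0,-0.05],[0,0,-0.1],[0,0,-0.15],[0,0,-0.2],[0,0,-0.2]],"turn":[[0,0,0],[0,0,0],[0,0,0],[0,0,0],[0,0,0]],"gripper":[1,1,1,1,1]}'
python3 -m crank '{"travel":[[0,0,-0.05],[0,0,-0.1],[0,0,-0.1],[0,0,-0.1],[0,0,-0.1]],"turn":[[0,0,0],[0,0,0],[0,0,0],[0,0,0],[0,0,0]],"gripper":[1,1,1,1,1]}'
```

```text
clock: 16.0
position: [0.4605, -0.1339, 0.0162]
tool_rot: [-3.142, -0.0, 2.752]
force: [-0.6, 0.1, -0.2]
grip_width: -0.0001
finger_force: 0.0
clock: 16.5
position: [0.4605, -0.1339, 0.0142]
tool_rot: [-3.142, -0.0, 2.752]
force: [0.4, 0.7, 0.6]
grip_width: -0.0
finger_force: 0.0
clock: 17.0
position: [0.4606, -0.1339, 0.0132]
tool_rot: [-3.142, 0.0, 2.752]
force: [0.3, -0.4, 0.6]
grip_width: -0.0002
finger_force: 0.7
```

```bash
python3 -m crank '{"travel":[[0,0,-0.05],[0,0,-0.1],[0,0,-0.15],[0,0,-0.2],[0,0,-0.2]],"turn":[[0,0,0],[0,0,0],[0,0,0],[0,0,0],[0,0,0]],"gripper":[1,1,1,1,1]}'
python3 -m crank '{"travel":[[0,0,-0.05],[0,0,-0.1],[0,0,-0.1],[0,0,-0.1],[0,0,-0.1]],"turn":[[0,0,0],[0,0,0],[0,0,0],[0,0,0],[0,0,0]],"gripper":[1,1,1,1,1]}'
```

```text
clock: 17.5
position: [0.4608, -0.134, 0.0112]
tool_rot: [3.142, 0.001, 2.752]
force: [1.8, -1.4, 4.4]
grip_width: 0.0002
finger_force: 1.7
clock: 18.0
position: [0.4608, -0.134, 0.0103]
tool_rot: [3.142, 0.001, 2.752]
force: [2.6, -0.9, 4.3]
grip_width: 0.0001
finger_force: 2.3
```

```bash
python3 -m crank '{"travel":[[0,0,-0.03],[0,0,-0.03],[0,0,-0.03],[0,0,-0.03],[0,0,-0.03]],"turn":[[0,0,0],[0,0,0],[0,0,0],[0,0,0],[0,0,0]],"gripper":[1,1,1,1,1]}'
python3 -m crank '{"travel":[[0,0,0.4],[0,0,2],[0,0,5],[0,0,9],[0,0,12]],"turn":[[0,0,0],[0,0,0],[0,0,0],[0,0,0],[0,0,0]],"gripper":[1,1,1,1,1]}'
python3 -m crank '{"travel":[[-1,4,0],[-2,8,0],[-2,12,0],[-2,16,0],[-2,20,0]],"turn":[[0,0,0],[0,0,0],[0,0,0],[0,0,0],[0,0,0]],"gripper":[1,1,1,1,1]}'
python3 -m crank '{"travel":[[0,4,0],[0,8,0],[0,8,0],[0,8,0],[0,8,0]],"turn":[[0,0,0],[0,0,0],[0,0,0],[0,0,0],[0,0,0]],"gripper":[1,1,1,1,1]}'
python3 - <<'E'
from h import *
A=[]
for n,(a,b,c,d) in dict(top=(130,270,260,440),side=(200,360,200,400)).items():
    _,im=cam(n);b0=cv2.imread(f"pics/{n}0.png");m=cv2.GaussianBlur(cv2.absdiff(im[:,:,::-1].copy(),b0).max(2),(5,5),0)[a:b,c:d]
    print(n,"changed px",(m>25).sum(),np.argwhere(m>25)[:5]+[a,c]); A.append(cv2.resize(im[a:b,c:d,::-1],(400,320)))
cv2.imwrite("pics/g.png",np.hstack(A))
E
```

```text
clock: 18.5
position: [0.4609, -0.134, 0.0101]
tool_rot: [3.141, 0.001, 2.752]
force: [2.9, -1.4, 8.8]
grip_width: -0.0
finger_force: 4.2
clock: 19.0
position: [0.46, -0.1338, 0.1316]
tool_rot: [-3.142, -0.001, 2.752]
force: [0.7, 0.4, -1.1]
grip_width: -0.0
finger_force: 0.0
clock: 19.5
position: [0.4396, 0.0676, 0.1299]
tool_rot: [-3.141, -0.001, 2.752]
force: [1.2, -0.3, 1.0]
grip_width: -0.0004
finger_force: 0.0
clock: 20.0
position: [0.4401, 0.1451, 0.1297]
tool_rot: [-3.141, -0.001, 2.751]
force: [0.7, 0.1, -0.2]
grip_width: 0.0002
finger_force: 0.0
top changed px 0 []
side changed px 0 []
```

View pics/g.png

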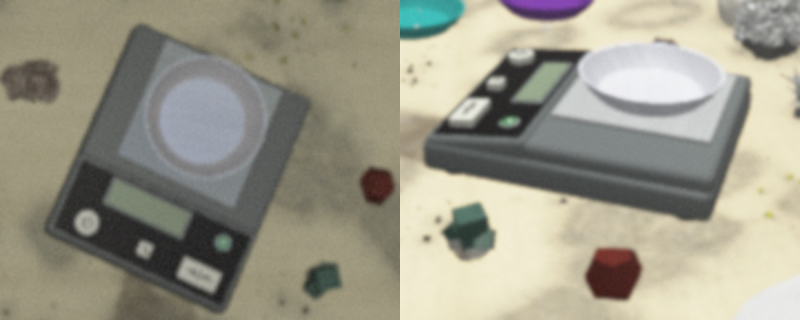

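Nothing has moved: the scale, dish, keys and stones match the first pictures, with 0 changed pixels. The tare key bottomed at about 9 N and has been released. I hand the job in.

```bash
python3 -c "
from workcell import bot
print(bot.job_done())"
```

```text
the job is handed in; nothing more can be done
None
```

I pressed and released the power key, the middle of the dish and the tare key in that order, saw no shift of the scale, dish or stones in the final pictures, and handed the job in at about 20 s; no verdict was returned.

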